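# Zero the pull counter and hold a test tile under the cam press

## Task

Start a new proof-test batch on the tile press: first turn the pull counter's knob anticlockwise (seen from above), back to its zero stop. Then swing the press's sprung cam lever up to the cam's highest lift, its handle straight up and not over the top, and finish still holding it there with the gripper, because it springs back down if let go. Leave everything else on the bench where it stands.

Things in the scene. Friction and masses are not known exactly. Their poses are not given: they have to be found in the camera images.
- press: green press fixed to the bench in front of the robot, base 170 x 190 mm, crosshead 55 x 150 mm with its top 195 mm up (post caps 203). Origin under its centre, z up; its -x faces the robot (yaw within 0.3 rad); the lever is on its -y side. Under the crosshead a platen with a terracotta tile is raised 12 mm by the eccentric
- cam_pivot (a point): point on the lever's pivot axis (level, along the press's y), 85 mm above the table and 129 mm to the press's -y: the centre of the circle in which the handle's middle swings
- lever_grip (a point): middle of the lever's handle: black round sleeve 20 mm thick, 70 mm long, level along the press's y, 130 mm from the pivot axis; 138 mm above the table at the start, 215 mm when straight up. It spins on its pin, so a firm grip from above, across its 20 mm, can stay upright as the lever swings. The round lever arm (12 mm thick) is at its inner end, 43 mm from this point
- cam_lever (a joint): lever angle, rad: 0 at rest (leaning 1.15 rad from upright to the press's -x), growing as it swings up and to +x; 1.15 = straight up = highest lift; past that the lift falls, stop at 1.65. A spring always pulls it back to 0: about 5 N at the handle
- counter: grey pull counter, a fixed box 100 x 90 x 40 mm with its knob on top, on the left or the right of the press. Origin under its centre, z up, its window on its own -x side
- knob_grip (a point): on the knob's upright axis, 64 mm above the table, in the knob's black bar grip: 46 mm long, 12 mm thick, from 51 to 75 mm above the table, on an aluminium disc of 24 mm radius (top 51 mm up). Pinch it from above across the 12 mm. This point's axes are the counter's and do not turn with the knob
- reset_knob (a joint): knob angle, rad: 0 at its zero stop, growing clockwise seen from above; starts at 0.7 to 2.2. At 0 the bar lies along the counter's x, its white line and nose towards +x, near a small steel pin; at angle a it is turned by -a about z. Light friction (0.04 N m) keeps it where it is left
- scale: bystander: small grey bench scale with a round steel pan, 110 x 100 x 47 mm; origin under its centre
- mug: bystander: white mug, 72 mm wide, 85 mm tall; origin under its centre
- tile_stack: bystander: stack of four loose terracotta test tiles, 70 x 70 x 32 mm; origin under its centre
- glaze_jar: bystander: closed glaze jar, 64 mm wide, 85 mm tall; origin under its centre
- wood_rib: bystander: flat wooden rib, 100 x 45 x 8 mm; origin under its centre
- brush: bystander: flat glaze brush with a wooden handle, about 200 mm long, lying flat
Things that resemble listed ones, but are neither listed nor needed, are in the scene too. Leave any pink or red look-alike of the counter alone.

How it is judged:
By the outcome, as a careful person would: the job done as asked, in the order asked, and still so for the second after the job is handed in, while the arm keeps its last pose, push and grip.
It also fails if it takes over 67 s, if anything falls off the work surface, if the arm or the gripper's body presses on something with over 40 N, if the wrist force passes 120 N, or if a joint passes its speed limit or range.

## Robot

A 6-joint arm with a two-finger parallel gripper is mounted at the origin on the work surface. World frame = base frame: x ahead of the robot, y to its left, z up, the work surface at z = 0. Lengths are in m, angles in degrees, forces in N, time in s.
With the tool pointing down it reaches from about 0.3 to 0.775 m from the base axis. Payload 14.6 kg.
Tool frame: the origin (TCP) lies on the centre line of the jaws, within the pads' length; the fingertips stand 14 mm ahead of it and the grasp point (between the pads) lies 5 mm behind it (nose_length is the distance from the TCP to the fingertips, in m); z points along the fingers, y is the direction in which the jaws open and shut (so a half turn about z gives the same grasp; the last joint's range is limited). The gripper opens to 94 mm and grips with 3 to 60 N. Pads are 16 mm wide; open, the fingers measure 119 mm over their backs; the gripper's body (75 mm by 177 mm) begins 78 mm behind the grasp point.
Start: joints at [71.184, 17.183, 87.147, -0, 75.671, -3.816], TCP at [0.142, 0.531, 0.219] pointing down, gripper open.
Joint ranges: [-173.82, 173.82], [-45.26, 126.66], [13.44, 144.39], [-59.66, 239.66], [0, 175.72], [-146.38, 146.38]. Speed limits (degrees/s): [127.2, 127.2, 147.25, 180, 180, 180].

## Interface

Orientations are given as a 3x3 rotation matrix whose columns are the frame's x, y, z axes.
In Python, from plant import * gives the robot as it stands.
- The arm moves only by the tool servo_tool, never from a script. Its argument "rows" is a list of rows, each a list of 7 numbers: the shift along the tool's x, y, z in cm, then the turn, a rotation vector about the tool's x, y, z in degrees, then the finger opening in cm, from 0 to 9.4. A call has 1 to 20 rows; each row is the pose to reach, as a shift and turn from the pose measured when the call began, along the tool's axes at that moment; what a row does not reach only later rows make up. A row lasts 1/10 s, in which the tool goes at most 50 mm and 8.59 degrees, less where a joint would pass 70% of its speed; a pose out of reach is approached as far as the arm can. A call with a gripper value outside its range is refused whole. The fingers move at their own pace and stop on an object; "newtons" is the grip in N (left out, the last holds). Time passes only in rows, so rows that repeat a pose let the fingers close. It gives the time, the measured TCP pose, the force and the opening at its end, in the units of the state.
- observe(): the state, without advancing time (a new reading comes with each control period).
- grab_frame(name): name is "scene" or "top" or "wrist"; returns the picture (480x640x3 uint8, red, green, blue); there is no depth.
- camera_model(name): a dict with "fx", "fy", "cx", "cy" (pixels), "distortion" ([k1, k2, p1, p2, k3] as OpenCV has them; the pictures are not rectified), "R" (3x3) and "t" (3): a world point X has camera coordinates R X + t. Camera axes: x right, y down, z forward; pixel columns grow to the right and rows downward; lengths in m; the calibration is good to about 2 mm. A picture is of the moment at which its call begins: read the wrist's pose just before it. camera_model takes no time and is no camera call; for the wrist camera it gives the pose at the moment of the call.
- job_done(): hands the job in, once; it reports no verdict.
The state is a dict: "t": time; "joints": joint angles; "dq": joint speeds; "joint_efforts": joint torques, N m; "tcp_pos": TCP position; "orientation": TCP orientation; "wrist_force": force on the tool from outside, world axes, zero at the start; "wrist_torque": the same for the moment, N m; "width": finger opening in m.
Only numpy, scipy, OpenCV 4.12 (cv2) and the standard library are available. Lean on these libraries where they do the work, as an engineer would, in place of code of your own. Each camera call takes 0.05 s, during which the arm holds its last target. There are 200 camera calls.

## Working session

There is one attempt and no reset: what is moved stays moved. The work goes in short steps, Python scripts to look and compute and a tool call to move; the robot and the scene stay as the last step left them, time stands still between calls to the robot, and variables do not carry over. Pictures are saved under pics/ and viewed, about 8 in all and at most 12, crops included, and the job is handed in when it is done.

Besides the shell and the picture viewer there is one more tool, called after ">>>" by a JSON object that holds its "api" and its "payload". servo_tool: Moves the arm, as the interface text tells. Its arguments: {"type":"object","properties":{"rows":{"type":"array"},"newtons":{"type":"number"}},"required":["rows"]}

```bash
mkdir -p pics; cat > h.py <<'E'
from plant import *
import numpy as np, cv2
def save(n,f):
    im=grab_frame(n); cv2.imwrite('pics/'+f,im[:,:,::-1]); return im
def ray(c,uv):
    K=np.array([[c['fx'],0,c['cx']],[0,c['fy'],c['cy']],[0,0,1.]])
    p=cv2.undistortPoints(np.array([[uv]],float),K,np.array(c['distortion'],float)).ravel()
    R=np.array(c['R']);t=np.array(c['t'])
    d=R.T@np.array([p[0],p[1],1]); return -R.T@t,d/np.linalg.norm(d)
def onz(c,uv,z):
    o,d=ray(c,uv); return o+d*(z-o[2])/d[2]
def tri(c1,u1,c2,u2):
    o1,d1=ray(c1,u1);o2,d2=ray(c2,u2)
    s=np.linalg.lstsq(np.stack([d1,-d2],1),o2-o1,rcond=None)[0]
    a=o1+s[0]*d1;b=o2+s[1]*d2
    return (a+b)/2,np.linalg.norm(a-b)
E
python3 - <<'E'
from h import *
s=observe(); print({k:np.round(v,3).tolist() for k,v in s.items()})
for n in('scene','top','wrist'):
    c=camera_model(n); save(n,n+'0.png'); print(n,(-np.array(c['R']).T@np.array(c['t'])).round(3),c['fx'])
E
```

```text
{'t': 0.0, 'joints': [71.186, 17.216, 87.181, -0.001, 75.671, -3.815], 'dq': [0.035, 0.085, -0.119, -0.086, -0.156, 0.028], 'joint_efforts': [-0.001, -53.181, -35.273, 0.071, 0.024, -0.0], 'tcp_pos': [0.142, 0.531, 0.219], 'orientation': [[-0.966, 0.259, -0.0], [0.259, 0.966, -0.001], [0.0, -0.001, -1.0]], 'wrist_force': [0.202, 0.095, -0.239], 'wrist_torque': [-0.033, -0.034, -0.054], 'width': 0.094}
scene [ 1.158 -0.185  1.021] 518.2733605838628
top [0.371 0.06  1.514] 539.6955815046209
wrist [0.062 0.554 0.384] 432.8237242476707
```

View pics/scene0.png

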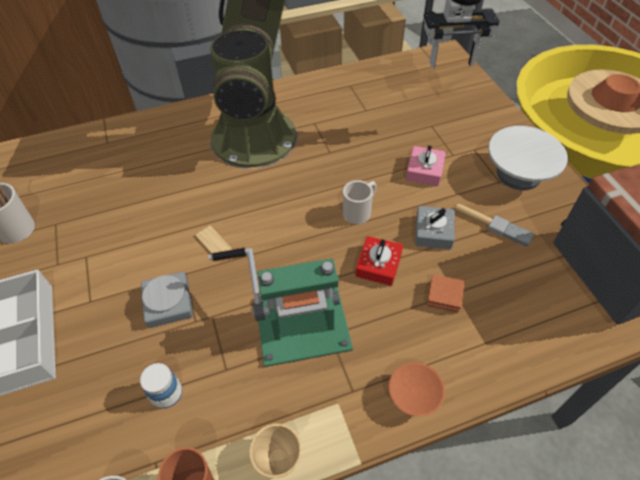

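View pics/top0.png

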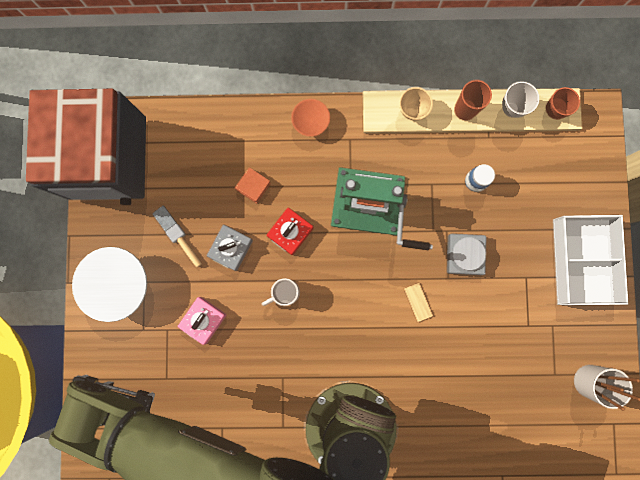

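Scene and top show the grey counter at top (230,248), left of the press. The lever handle runs from (400,241) to (430,245) in top. The red and pink look-alikes are at (290,230) and (200,321). Next I'll enlarge the parts that matter.

```bash
python3 - <<'E'
from h import *
T=cv2.imread('pics/top0.png');S=cv2.imread('pics/scene0.png')
def cr(I,x,y,w,h,k=5): return cv2.resize(I[y:y+h,x:x+w],None,fx=k,fy=k,interpolation=cv2.INTER_CUBIC)
a=cr(T,195,218,75,60);b=cr(S,400,195,75,60);c=cr(T,325,160,112,90,10/3);d=cr(S,200,235,112,90,10/3)
f=lambda z:cv2.resize(z,(375,300))
cv2.imwrite('pics/crop0.png',np.vstack([np.hstack([f(a),f(b)]),np.hstack([f(c),f(d)])]))
c=camera_model('top')
for p,z in [((230,241),.04),((415,243),.138),((372,185),.2)]: print(onz(c,p,z).round(3))
E
```

```text
[0.515 0.325 0.04 ]
[ 0.494 -0.167  0.138]
[ 0.634 -0.054  0.2  ]
```

View pics/crop0.png

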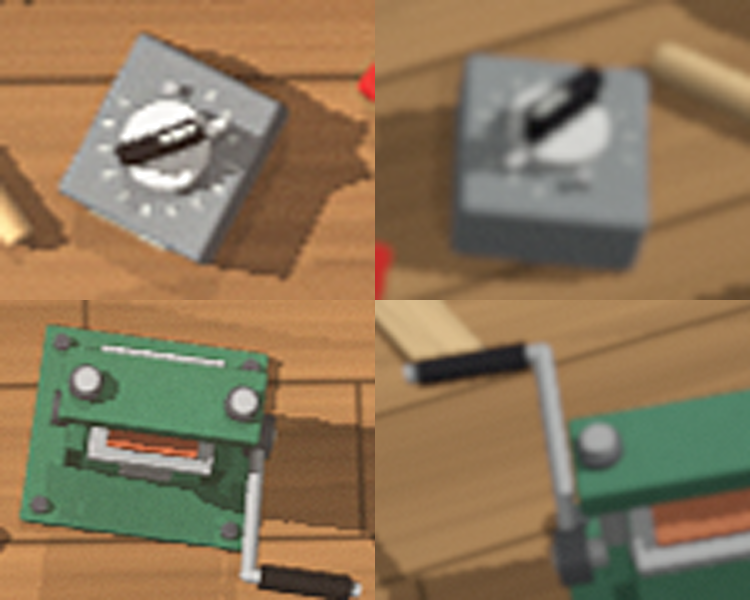

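```bash
cat >> h.py <<'E'
def to(p,yaw_y=None,R=None):
    "tool shift (cm) and rotvec (deg) to TCP p with tool down and y axis at yaw_y"
    from scipy.spatial.transform import Rotation as Ro
    s=observe();R0=np.array(s['orientation'])
    a=np.radians(yaw_y);y=np.array([np.cos(a),np.sin(a),0]);z=np.array([0,0,-1.]);R=np.stack([np.cross(y,z),y,z],1)
    print('move',np.round(R0.T@(np.array(p)-s['tcp_pos'])*100,2).tolist(),np.round(np.degrees(Ro.from_matrix(R0.T@R).as_rotvec()),2).tolist())
E
python3 - <<'E'
from h import *
t=camera_model('top');s=camera_model('scene')
def P(n,a,b): p,e=tri(t,a,s,b);print(n,p.round(4),round(e,4));return p
k=P('knob',(227.4,247.2),(437.6,216))
f=lambda x,y:((x)/(10/3)+325,(y-300)/(10/3)+160)
g=lambda x,y:((x-375)/(10/3)+200,(y-300)/(10/3)+235)
P('grip',f(308,583),g(472,365)); i=P('inner',f(262,577),g(530,357)); o=P('outer',f(358,590),g(415,372))
d=i-o;print('len',np.linalg.norm(d),'press yaw',np.degrees(np.arctan2(-d[0],d[1])))
b=onz(t,(195+203/5,218+130/5),.075)-onz(t,(195+120/5,218+158/5),.075);print('bar',b*1e3,np.degrees(np.arctan2(b[1],b[0])))
c=[onz(t,(195+x/5,218+y/5),.04) for x,y in((142,33),(287,103),(205,262),(60,190))]
print('box',np.mean(c,0),[np.linalg.norm(c[j]-c[j-1]) for j in range(4)]);v=c[0]-c[3]+c[1]-c[2];print('boxyaw',np.degrees(np.arctan2(v[1],v[0])))
print('wristfwd',np.array(camera_model('wrist')['R'])[2])
to([.5,.325,.2],20)
E
```

```text
knob [0.4966 0.3294 0.06  ] 0.0021
grip [ 0.4897 -0.1709  0.1361] 0.004
inner [ 0.495  -0.1354  0.1345] 0.0052
outer [ 0.4838 -0.2071  0.1385] 0.0067
len 0.07276700415903208 press yaw -8.915282541455149
bar [ 14.51123248 -44.65087361   0.        ] -71.99618824523844
box [0.49743201 0.32579186 0.04      ] [np.float64(0.09723677586591875), np.float64(0.08960785316466234), np.float64(0.09787847815336788), np.float64(0.08968214368099335)]
boxyaw -27.42082623347356
wristfwd [ 0.27543519 -0.07501174 -0.95838859]
move [-39.88, -10.65, 1.91] [-0.05, 0.02, 55.0]
```

Heights come out at 60 and 136 mm, box edges at 97 x 90 mm and the sleeve at 73 mm, all close to the text. Next I move above the knob and look closer.

>>> {"api": "servo_tool", "payload": {"rows": [[-39.9,-10.6,1.5,0,0,55,5],[-39.9,-10.6,1.5,0,0,55,5],[-39.9,-10.6,1.5,0,0,55,5],[-39.9,-10.6,1.5,0,0,55,5],[-39.9,-10.6,1.5,0,0,55,5],[-39.9,-10.6,1.5,0,0,55,5],[-39.9,-10.6,1.5,0,0,55,5],[-39.9,-10.6,1.5,0,0,55,5],[-39.9,-10.6,1.5,0,0,55,5],[-39.9,-10.6,1.5,0,0,55,5],[-39.9,-10.6,1.5,0,0,55,5],[-39.9,-10.6,1.5,0,0,55,5],[-39.9,-10.6,1.5,0,0,55,5],[-39.9,-10.6,1.5,0,0,55,5]]}}

```text
t: 1.55
tcp_pos: [0.4996, 0.3261, 0.2044]
orientation: [[-0.343, 0.939, 0.0], [0.939, 0.343, -0.001], [-0.001, -0.0, -1.0]]
wrist_force: [-0.2, -0.0, -0.5]
width: 0.0501
```

```bash
python3 - <<'E'
from h import *
s=observe();print(s['t'],s['tcp_pos'],s['joints'])
save('wrist','w1.png')
c=camera_model('wrist');K=np.array([[c['fx'],0,c['cx']],[0,c['fy'],c['cy']],[0,0,1.]])
print(cv2.projectPoints(np.array([[.497,.327,.064]]),cv2.Rodrigues(np.array(c['R']))[0],np.array(c['t'],float),K,np.array(c['distortion'],float))[0])
E
```

```text
1.55 [0.49961878 0.32609196 0.20437959] [ 2.96283405e+01  2.38262703e+01  8.02125803e+01 -3.26486175e-02
  7.59766894e+01  9.56443630e+00]
[[[315.59498234 223.20374976]]]
```

View pics/w1.png

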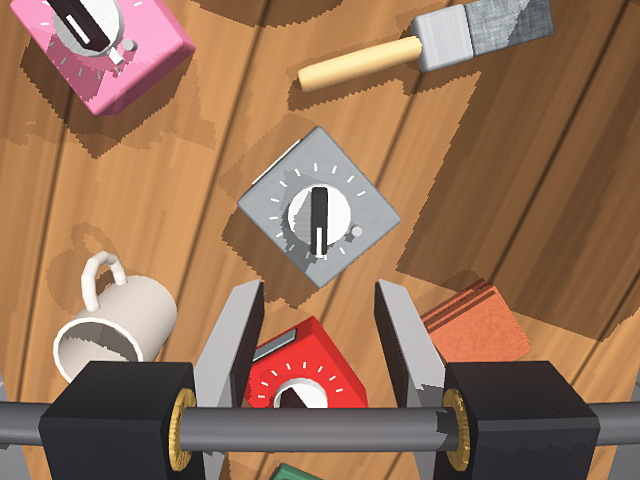

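The bar runs vertically in the picture, from (320,187) to (319,256), with its nose (white line) down. The pin is at (357,231), lower right, and the window is on the upper-left face. So the knob must turn about 44 deg anticlockwise.

```bash
python3 - <<'E'
from h import *
im=cv2.imread('pics/w1.png');c=camera_model('wrist');t=camera_model('top')
roi=im[170:280,280:360];m=(roi.max(2)<60).astype(np.uint8)
n,l,st,ce=cv2.connectedComponentsWithStats(m);i=1+st[1:,4].argmax();print(st[i]+[280,170,0,0,0],ce[i]+[280,170])
A=onz(c,(320,187),.075);B=onz(c,(319.5,256),.075);print(A,B,(A+B)/2,np.linalg.norm(A-B),np.degrees(np.arctan2(*(B-A)[1::-1])))
print('disc',onz(c,(319,217),.051)); print('tri',tri(c,(319.7,220),t,(227.4,247.2)))
b=[onz(c,p,.04) for p in((318,126),(400,218),(320,288),(238,202))];print('box',np.mean(b,0),[np.linalg.norm(b[j]-b[j-1]) for j in range(4)])
v=b[1]-b[0]+b[2]-b[3];print(np.degrees(np.arctan2(v[1],v[0])))
to([*((A+B)/2)[:2],.069],18)
E
```

```text
[311 187  17  68 267] [318.95131086 219.56928839]
[0.49012626 0.35511725 0.075     ] [0.50704332 0.30778942 0.075     ] [0.49858479 0.33145333 0.075     ] 0.05026041741235251 -70.33086280650053
disc [0.49886978 0.32911929 0.051     ]
tri (array([0.49795278, 0.32883737, 0.05800821]), np.float64(0.0031510355804278693))
box [0.49824726 0.33135699 0.04      ] [np.float64(0.08484276466481165), np.float64(0.09546937772288971), np.float64(0.08668792769230078), np.float64(0.09663769098208529)]
-28.026419779029403
move [0.56, 0.08, 13.53] [-0.01, 0.03, 2.06]
```

>>> {"api": "servo_tool", "payload": {"rows": [[0.4,0,4,0,0,0.8,5],[0.4,0,8,0,0,0.8,5],[0.4,0,11,0,0,0.8,5],[0.4,0,12.5,0,0,0.8,5],[0.4,0,13.4,0,0,0.8,5],[0.4,0,13.6,0,0,0.8,5],[0.4,0,13.6,0,0,0.8,0.8],[0.4,0,13.6,0,0,0.8,0.8],[0.4,0,13.6,0,0,0.8,0.8],[0.4,0,13.6,0,0,0.8,0.8],[0.4,0,13.6,0,0,0.8,0.8],[0.4,0,13.6,0,0,0.8,0.8],[0.4,0,13.6,0,0,0.8,0.8]], "newtons": 12}}

```text
t: 2.9
tcp_pos: [0.4984, 0.3296, 0.0686]
orientation: [[-0.33, 0.944, 0.0], [0.944, 0.33, -0.001], [-0.001, -0.0, -1.0]]
wrist_force: [-2.8, -1.5, 3.8]
width: 0.0118
```

Grip is on the bar (11.8 mm). Now turn it anticlockwise, which is negative about tool z.

>>> {"api": "servo_tool", "payload": {"rows": [[0,0,0,0,0,-5,0.8],[0,0,0,0,0,-10,0.8],[0,0,0,0,0,-15,0.8],[0,0,0,0,0,-20,0.8],[0,0,0,0,0,-25,0.8],[0,0,0,0,0,-30,0.8],[0,0,0,0,0,-35,0.8],[0,0,0,0,0,-38,0.8],[0,0,0,0,0,-40,0.8],[0,0,0,0,0,-40,0.8]]}}

```text
t: 3.9
tcp_pos: [0.4981, 0.3294, 0.0686]
orientation: [[-0.86, 0.511, -0.001], [0.511, 0.86, -0.001], [0.0, -0.002, -1.0]]
wrist_force: [-5.1, -2.8, 3.7]
width: 0.0121
```

```bash
python3 -c "
from h import *
s=observe();print(s['wrist_torque'],s['wrist_force'],s['width'],s['joints'])"
```

```text
[-0.67464359  0.87019842  0.02122175] [-5.07203802 -2.8090606   3.66595229] 0.012111134778376123 [ 2.99785134e+01  3.22322221e+01  8.70925708e+01 -4.14080698e-02
  6.07551216e+01 -2.92921655e+01]
```

>>> {"api": "servo_tool", "payload": {"rows": [[0,0,0,0,0,-1,0.8],[0,0,0,0,0,-2,0.8],[0,0,0,0,0,-3,0.8],[0,0,0,0,0,-4,0.8],[0,0,0,0,0,-4,0.8]]}}

```text
t: 4.4
tcp_pos: [0.498, 0.3293, 0.0686]
orientation: [[-0.894, 0.449, -0.001], [0.449, 0.894, -0.001], [0.0, -0.002, -1.0]]
wrist_force: [-3.3, -2.4, 2.8]
width: 0.0122
```

```bash
python3 -c "
from h import *
s=observe();print(s['wrist_torque'],s['wrist_force'],s['width'],s['joints'][5])"
```

```text
[-0.45321278  0.58526548 -0.17182072] [-3.25249697 -2.35970022  2.76944296] 0.01218123439178765 -33.325204806694416
```

>>> {"api": "servo_tool", "payload": {"rows": [[0,0,0,0,0,-1,0.8],[0,0,0,0,0,-2,0.8],[0,0,0,0,0,-3,0.8],[0,0,0,0,0,-3,0.8]]}}

```text
t: 4.8
tcp_pos: [0.498, 0.3294, 0.0686]
orientation: [[-0.916, 0.401, -0.001], [0.401, 0.916, -0.001], [0.001, -0.002, -1.0]]
wrist_force: [-3.7, -1.3, 3.5]
width: 0.0124
```

```bash
python3 -c "
from h import *
s=observe();print(s['wrist_torque'],s['wrist_force'],s['width'],s['joints'][5])"
```

```text
[-0.24512261  0.73577219 -0.23442592] [-3.72529714 -1.25969076  3.47804464] 0.012379179934059601 -36.376900925939445
```

The torque has levelled off and the width is growing, so the bar is at the stop. I'll release, rise and check.

>>> {"api": "servo_tool", "payload": {"rows": [[0,0,0,0,0,0,5],[0,0,0,0,0,0,5],[0,0,0,0,0,0,5],[0,0,0,0,0,0,5],[0,0,-1,0,0,0,5],[0,0,-3,0,0,0,5],[0,0,-7,0,0,0,5],[0,0,-11,0,0,0,5],[0,0,-14,0,0,0,5],[0,0,-14,0,0,0,5]]}}

```text
t: 5.8
tcp_pos: [0.4994, 0.3303, 0.214]
orientation: [[-0.916, 0.401, 0.006], [0.401, 0.916, 0.003], [-0.004, 0.005, -1.0]]
wrist_force: [0.4, 0.3, -1.0]
width: 0.0499
```

```bash
python3 - <<'E'
from h import *
im=save('wrist','w2.png')[:,:,::-1];cv2.imwrite('pics/w2c.png',cv2.resize(im[100:300,200:440],None,fx=3,fy=3,interpolation=cv2.INTER_CUBIC))
E
```

```text
(no output)
```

View pics/w2c.png

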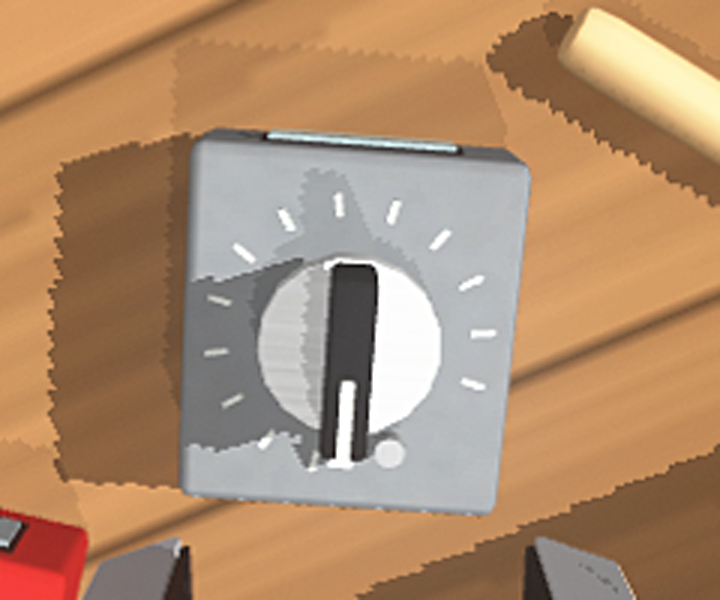

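The bar now lies along the box's long side with its nose against the pin (crop: nose at (343,460), pin at (390,453)). The reset is done. Next I go above the lever.

```bash
python3 -c "
from h import *
to([.49,-.171,.26],-8.5)"
```

```text
move [-19.29, -46.23, -4.93] [0.16, 0.03, 74.88]
```

>>> {"api": "servo_tool", "payload": {"rows": [[0,0,-4.9,0,0,8,6],[-19.3,-46.2,-4.9,0,0,74.9,6],[-19.3,-46.2,-4.9,0,0,74.9,6],[-19.3,-46.2,-4.9,0,0,74.9,6],[-19.3,-46.2,-4.9,0,0,74.9,6],[-19.3,-46.2,-4.9,0,0,74.9,6],[-19.3,-46.2,-4.9,0,0,74.9,6],[-19.3,-46.2,-4.9,0,0,74.9,6],[-19.3,-46.2,-4.9,0,0,74.9,6],[-19.3,-46.2,-4.9,0,0,74.9,6],[-19.3,-46.2,-4.9,0,0,74.9,6],[-19.3,-46.2,-4.9,0,0,74.9,6],[-19.3,-46.2,-4.9,0,0,74.9,6],[-19.3,-46.2,-4.9,0,0,74.9,6],[-19.3,-46.2,-4.9,0,0,74.9,6]]}}

```text
t: 7.35
tcp_pos: [0.4904, -0.1695, 0.2596]
orientation: [[0.146, 0.989, 0.002], [0.989, -0.146, 0.001], [0.001, 0.002, -1.0]]
wrist_force: [-0.3, 0.6, 0.9]
width: 0.0598
```

```bash
python3 - <<'E'
from h import *
s=observe();print(s['tcp_pos'],s['joints']);save('wrist','w3.png')
E
```

```text
[ 0.49038065 -0.1695279   0.25955883] [-23.16789209  11.45539884  88.91102513   0.10725126  79.53377964
 -14.76324388]
```

View pics/w3.png

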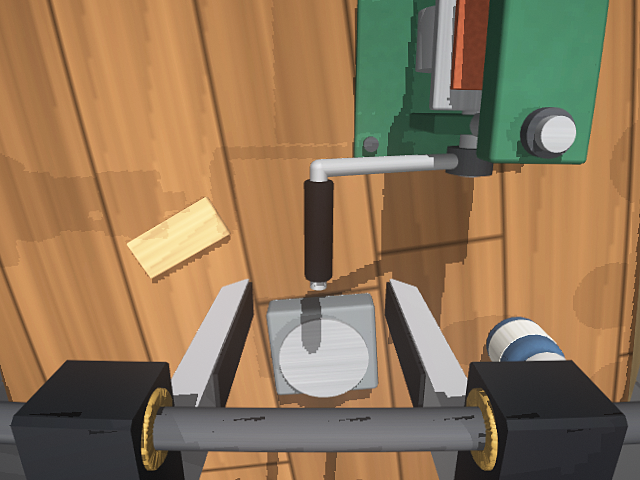

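The sleeve runs from (319,180) to (318,282) in the picture, with the arm at its upper end. The scale is well below the fingers' path.

```bash
python3 - <<'E'
from h import *
im=cv2.imread('pics/w3.png');c=camera_model('wrist');t=camera_model('top')
m=np.zeros(im.shape[:2],np.uint8);m[172:292,295:345]=(im[172:292,295:345].max(2)<75)
m=cv2.morphologyEx(m,cv2.MORPH_OPEN,np.ones((7,7)))
ct=max(cv2.findContours(m,0,2)[0],key=cv2.contourArea);r=cv2.minAreaRect(ct);print(r)
A=onz(c,(319,180),.138);B=onz(c,(318,282),.138);G=(A+B)/2;d=A-B
print(A,B,G,np.linalg.norm(d),'yaw',np.degrees(np.arctan2(-d[0],d[1])))
print('tri',tri(c,(318.5,231),t,(417.4,244.9)))
to([G[0],G[1],.134],-8.5)
E
```

```text
((318.5, 231.0), (100.0, 27.0), 90.0)
[ 0.49596973 -0.13298102  0.138     ] [ 0.48450082 -0.20544136  0.138     ] [ 0.49023527 -0.16921119  0.138     ] 0.07336236522018927 yaw -8.994078259566615
tri (array([ 0.49026508, -0.17551013,  0.11480095]), np.float64(0.0023954229440964203))
move [0.02, -0.05, 12.57] [0.13, -0.07, 0.08]
```

>>> {"api": "servo_tool", "payload": {"rows": [[0,0,4,0,0,0,6],[0,0,8,0,0,0,6],[0,0,10.5,0,0,0,6],[0,0,12,0,0,0,6],[0,0,12.6,0,0,0,6],[0,0,12.6,0,0,0,1.5],[0,0,12.6,0,0,0,1.5],[0,0,12.6,0,0,0,1.5],[0,0,12.6,0,0,0,1.5],[0,0,12.6,0,0,0,1.5],[0,0,12.6,0,0,0,1.5],[0,0,12.6,0,0,0,1.5],[0,0,12.6,0,0,0,1.5]], "newtons": 40}}

```text
t: 8.7
tcp_pos: [0.4902, -0.1695, 0.1337]
orientation: [[0.146, 0.989, 0.001], [0.989, -0.147, 0.001], [0.001, 0.001, -1.0]]
wrist_force: [-5.5, 0.5, 3.7]
width: 0.019
```

```bash
python3 - <<'E'
from h import *
s=observe();p=s['tcp_pos'];R0=np.array(s['orientation']);print(p,s['wrist_force'],s['width'])
psi=np.radians(-8.8);u=np.array([np.cos(psi),np.sin(psi),0]);ez=np.array([0,0,1.])
f=lambda a:.13*(-np.sin(1.15-a)*u+np.cos(1.15-a)*ez)
for a in np.linspace(0,1.15,17)[1:]: print(round(a,3),np.round(R0.T@(f(a)-f(0))*100,2).tolist())
print('end',p+f(1.15)-f(0))
E
```

```text
[ 0.49024923 -0.1694526   0.13370516] [-5.46182883  0.5293444   3.7039361 ] 0.01903905805613389
0.072 [-0.0, 0.41, -0.84]
0.144 [-0.0, 0.88, -1.64]
0.216 [-0.01, 1.41, -2.41]
0.288 [-0.01, 2.0, -3.14]
0.359 [-0.01, 2.63, -3.83]
0.431 [-0.02, 3.31, -4.47]
0.503 [-0.02, 4.04, -5.06]
0.575 [-0.02, 4.8, -5.59]
0.647 [-0.03, 5.6, -6.07]
0.719 [-0.03, 6.44, -6.49]
0.791 [-0.04, 7.3, -6.85]
0.862 [-0.04, 8.19, -7.15]
0.934 [-0.05, 9.09, -7.38]
1.006 [-0.06, 10.01, -7.54]
1.078 [-0.06, 10.94, -7.64]
1.15 [-0.07, 11.87, -7.68]
end [ 0.60751173 -0.18760579  0.2106018 ]
```

Gripped: 19.0 mm. Swing along the arc in two calls, checking forces between them.

>>> {"api": "servo_tool", "payload": {"rows": [[0,0.2,-0.4,0,0,0,1.5],[0,0.4,-0.8,0,0,0,1.5],[0,0.9,-1.6,0,0,0,1.5],[0,1.4,-2.4,0,0,0,1.5],[0,2,-3.1,0,0,0,1.5],[0,2.6,-3.8,0,0,0,1.5],[0,3.3,-4.5,0,0,0,1.5],[0,4,-5.1,0,0,0,1.5],[0,4.8,-5.6,0,0,0,1.5],[0,5.6,-6.1,0,0,0,1.5],[0,5.6,-6.1,0,0,0,1.5]]}}

```text
t: 9.8
tcp_pos: [0.5465, -0.178, 0.1953]
orientation: [[0.146, 0.989, 0.002], [0.989, -0.146, 0.001], [0.001, 0.002, -1.0]]
wrist_force: [-5.3, -1.4, 0.7]
width: 0.0193
```

```bash
python3 - <<'E'
from h import *
s=observe();p=s['tcp_pos'];R0=np.array(s['orientation']);print(p,s['wrist_force'],s['wrist_torque'],s['width'])
psi=np.radians(-8.8);u=np.array([np.cos(psi),np.sin(psi),0]);ez=np.array([0,0,1.])
f=lambda a:.13*(-np.sin(1.15-a)*u+np.cos(1.15-a)*ez)
p0=np.array([.4902,-.1695,.1337])
for a in (.719,.791,.862,.934,1.006,1.078,1.11,1.15): print(round(a,3),np.round(R0.T@(p0+f(a)-f(0)-p)*100,2).tolist())
E
```

```text
[ 0.54645401 -0.1780021   0.19532263] [-5.29282815 -1.44677983  0.67275602] [-0.31208698  1.10482686 -0.05833117] 0.019315198967238916
0.719 [-0.03, 0.75, -0.34]
0.791 [-0.03, 1.61, -0.7]
0.862 [-0.04, 2.49, -0.99]
0.934 [-0.04, 3.39, -1.22]
1.006 [-0.05, 4.31, -1.38]
1.078 [-0.05, 5.24, -1.48]
1.11 [-0.06, 5.66, -1.51]
1.15 [-0.06, 6.18, -1.52]
```

>>> {"api": "servo_tool", "payload": {"rows": [[0,0.7,-0.3,0,0,0,1.5],[0,1.6,-0.7,0,0,0,1.5],[0,2.5,-1,0,0,0,1.5],[0,3.4,-1.2,0,0,0,1.5],[0,4.3,-1.4,0,0,0,1.5],[0,5.2,-1.5,0,0,0,1.5],[0,5.8,-1.5,0,0,0,1.5],[0,6.2,-1.5,0,0,0,1.5],[0,6.2,-1.5,0,0,0,1.5],[0,6.2,-1.5,0,0,0,1.5]]}}

```text
t: 10.8
tcp_pos: [0.6077, -0.1874, 0.211]
orientation: [[0.146, 0.989, 0.003], [0.989, -0.146, -0.0], [0.0, 0.003, -1.0]]
wrist_force: [-5.6, -3.1, 2.5]
width: 0.0192
```

```bash
python3 - <<'E'
from h import *
s=observe();print(s['tcp_pos'],s['wrist_force'],s['wrist_torque'],s['width'])
a=save('wrist','w4.png')[:,:,::-1];b=save('scene','s4.png')[:,:,::-1]
r=lambda z,k:cv2.resize(z,k,interpolation=cv2.INTER_CUBIC)
cv2.imwrite('pics/v4.png',np.hstack([r(a[60:360,200:500],(400,400)),r(b[210:340,220:350],(400,400))]))
E
```

```text
[ 0.60773415 -0.18735458  0.21100952] [-5.55063903 -3.05371705  2.46684482] [-0.49103922  0.95980873  0.01591976] 0.019178206250139083
```

View pics/v4.png

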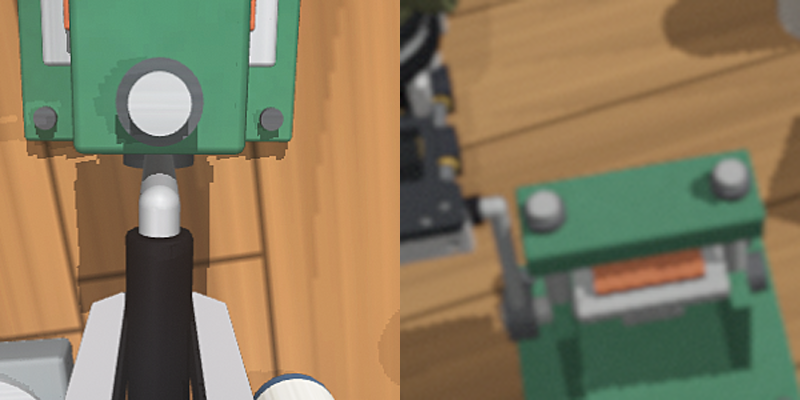

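In the wrist view everything lies on one column: press base centre 158, crosshead 159, post cap 160, sleeve and arm 159. The lever is therefore upright over its pivot. The scene view shows the arm upright and the platen raised. Hold briefly, check that it is steady, then hand in.

>>> {"api": "servo_tool", "payload": {"rows": [[0,0,0,0,0,0,1.5],[0,0,0,0,0,0,1.5],[0,0,0,0,0,0,1.5],[0,0,0,0,0,0,1.5],[0,0,0,0,0,0,1.5],[0,0,0,0,0,0,1.5]]}}

```text
t: 11.5
tcp_pos: [0.6074, -0.1873, 0.2111]
orientation: [[0.147, 0.989, 0.002], [0.989, -0.147, 0.0], [0.0, 0.002, -1.0]]
wrist_force: [-4.9, -1.0, -0.1]
width: 0.019
```

```bash
python3 - <<'E'
from h import *
s=observe();print(s['t'],s['tcp_pos'],s['wrist_force'],s['width'],np.abs(s['dq']).max())
a=grab_frame('top').astype(int);b=cv2.imread('pics/top0.png')[:,:,::-1].astype(int)
for n,(x,y) in dict(scale=(467,256),mug=(285,293),tiles=(252,186),jar=(480,178),rib=(418,303),brush=(180,238),red=(290,230),pink=(200,321)).items():
    print(n,np.abs(a-b)[y-15:y+15,x-15:x+15].mean().round(1))
ok=np.linalg.norm(np.array(s['tcp_pos'])-[.6077,-.1874,.211])<.003 and .018<s['width']<.021
print(ok)
if ok: print(job_done())
E
```

```text
11.5 [ 0.60743116 -0.18733225  0.21106477] [-4.92012392 -1.03175939 -0.06629017] 0.018980902888316168 0.08725863417142361
scale 39.0
mug 8.5
tiles 7.6
jar 49.0
rib 72.6
brush 9.1
red 6.5
pink 8.3
True
the job is handed in; nothing more can be done
None
```

I turned the counter's knob back to its zero stop, then swung the press lever straight up. I handed the job in at about 11.5 s with the gripper still holding the lever.

- **Knob:** I turned it about 43° anticlockwise until the resisting torque levelled off. A wrist picture afterwards showed the bar along the counter's long side, with its nose at the pin.
- **Lever:** in the last wrist picture the handle, arm and press centre were in line within about a pixel. The grip was about 216 mm above the table, against 215 mm expected. The pose held steady within 0.5 mm, with the jaws at 19 mm on the sleeve and about 5 N of spring pull. The highest wrist force I read between moves was about 7 N.
- **Checks that disagreed:**
  - One height estimate for the handle, from the wrist and top cameras, came out at 115 mm. The scene and top cameras gave 136 mm and the task says 138 mm, so I ignored it, and the grasp was sound.
  - The before-and-after top pictures matched at the mug, tiles, brush and both look-alike counters. They differed at the scale, jar and rib. That is probably the arm and its shadow now over that area, so the comparison does not confirm those three. I never touched them.

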